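Shut the oak box and snap its catch home

ROBOT

A 7-joint arm with a two-finger parallel gripper is mounted at the origin on a cart in front of the work surface, level with it; the furniture and walls round the work are solid. World frame = base frame: x ahead of the robot, y to its left, z up, the work surface at z = 0. Lengths are in mm, angles in rad, forces in N, time in s.
With the tool pointing down it reaches from about 425 to 875 mm from the base axis. Payload 9.9 kg.
Tool frame: the origin (TCP) lies at the very end of the fingers, on their centre line; the grasp point (between the pads) lies 19 mm behind it; z points along the fingers, y is the line along which they close (so a half turn about z gives the same grasp; the last joint's range is limited). The gripper opens to 85 mm and grips with 20 to 120 N. Pads are 22 mm wide; open, the fingers measure 114 mm over their backs; the gripper's body (76 mm by 85 mm) begins 54 mm behind the grasp point. The pads swing forward as they close: fully open they stand 13 mm farther back than shut.
Start: joints at [-1.399, 0.576, 0.025, 1.437, -0.015, 1.129, -0.057], TCP at [170.781, 653.041, 231.289] pointing down, gripper open.
Joint ranges: [-2.76, 2.76], [-0.34, 2.15], [-1.52, 1.57], [0.19, 2.46], [-1.09, 4.23], [0.17, 1.99], [-2.82, 2.82]. Speed limits (rad/s): [2.22, 2.22, 3.01, 3.01, 3.14, 3.14, 3.14].

INTERFACE

Orientations are given as a unit quaternion [w, x, y, z].
In Python, from workcell import * gives the robot as it stands.
- The arm moves only by the shell command python3 -m inch 'ROWS'. ROWS is JSON, a list of rows, each a list of 5 numbers: the shift along the tool's x, y, z in mm, then the turn about the tool's z in degrees, then the closure in counts, from 0 (fully open) to 255 (shut). A call has 1 to 20 rows; each row shifts and turns the commanded pose from where the row before left it, along the tool's axes as they then stand; what a row does not reach is not made up. A row lasts 1/12 s, in which the tool goes at most 41.7 mm and 7.16 degrees, less where a joint would pass 70% of its speed; a pose out of reach is approached as far as the arm can. A call is refused whole if a number of a shift passes 41.7 or a number of a turn 7.16, either way. A call with a gripper value outside its range is refused whole. The fingers move at their own pace and stop on an object; the grip force is fixed at half the most. Time passes only in rows, so rows that do not move let the fingers close. It gives the time, the measured TCP pose, the force, the opening and the grip force at its end, in the units of the state.
- read_state(): the state, without advancing time (a new reading comes with each control period).
- snapshot(name): name is "scene" or "top" or "wrist"; returns (picture, depth): 420x560x3 uint8, blue, green, red; 420x560 float32, mm along the optical axis (not along the pixel's ray), 0 where there is no reading.
- calibration(name): a dict with "fx", "fy", "cx", "cy" (pixels), "cam_to_world" (4x4, takes a point from camera to world coordinates). Camera axes: x right, y down, z forward; pixel columns grow to the right and rows downward; lengths in mm; the calibration is good to about 2 mm. A picture is of the moment at which its call begins: read the wrist's pose just before it. calibration takes no time and is no camera call; for the wrist camera it gives the pose at the moment of the call.
- finish_job(): hands the job in; it is judged then, once.
The state is a dict: "time_s": time; "q": joint angles; "dq": joint speeds; "effort": joint torques, N m; "eef_pos": TCP position; "tool_rot": TCP orientation; "ft_force": force on the tool from outside, world axes, zero at the start; "torque": the same for the moment, N m; "finger_gap": finger opening in mm; "grip_force": force on a finger pad.
Only numpy, scipy, OpenCV 4.12 (cv2) and the standard library are available. Lean on these libraries where they do the work, as an engineer would, in place of code of your own. Each camera call takes 0.05 s, during which the arm holds its last target. There are 200 camera calls.

TASK

One of the two oak boxes was left with its lid ajar and its brass catch undone. Press that lid fully shut with the fingertips, then push the catch's lever down past its dead point so that it snaps locked against the front of the box. Only press and push: do not grasp or lift anything or shove the box out of its place, and leave the other, locked box and the things standing around as they are.

Things in the scene. Friction and masses are not known exactly. Their poses are not given: they have to be found in the camera images.
- oak_box: A dark oak box, 120 mm deep (its own x, from -53 at the front wall to +67 mm), 160 mm wide (y) and 110 mm high, 123 mm with its shut lid. Origin: centre of its underside; its own -x is the front with the catch, facing the robot within 0.25 rad. This is the box left open; it stands loose on the worktop and weighs 2.2 to 3.4 kg. The two boxes stand side by side and may change places. A wall cabinet hangs 460 mm above the rear of the worktop, behind them.
- second_box: A dark oak box, 120 mm deep (its own x, from -53 at the front wall to +67 mm), 160 mm wide (y) and 110 mm high, 123 mm with its shut lid. Origin: centre of its underside; its own -x is the front with the catch, facing the robot within 0.25 rad. The other box of the same kind, already shut and locked, and fixed to the worktop; to be left alone. The two boxes stand side by side and may change places. A wall cabinet hangs 460 mm above the rear of the worktop, behind them.
- oak_box_lid (a joint): Lid of oak_box, angle in rad: 0 is fully shut, it starts 0.28 to 0.50. It is hinged along the rear top edge (box frame x = +63, z = 112 mm) and swings up at the front. The hinge is stiff: the lid stays where it is left, and 1 to 3 N downward near the front edge moves it.
- oak_box_lid_front (a point): Point on the lid's top face at the middle of its front edge, 122 mm from the hinge line; it moves with the lid. The lid is 164 mm wide and 11 mm thick; a small round brass knob, 16 mm across, stands 14 mm forward of this edge. With the lid shut the point is 123 mm above the worktop.
- oak_box_lever (a joint): Lever of the brass over-centre catch on the front of oak_box, angle in rad: 0 is open (lever points out from the front and 35 degrees upward), 0.61 is level, 0.785 is the dead point, 2.18 is locked (hanging straight down along the front). A spring holds it open before the dead point (6 to 8 N on the paddle to start it, less and less toward the dead point) and snaps it to 2.18 once past it. It does not come back by itself.
- oak_box_pivot (a point): Axis of that lever, fixed to the box: box frame x = -69, y = 0, z = 100 mm; the axis runs along the box's y, 16 mm in front of the front wall.
- oak_box_lever_end (a point): Middle of the free, rolled end of the lever: a flat brass paddle 40 mm wide, 4 mm thick, 73 mm from the pivot axis to this point; moves with the lever. A wire loop, 70 mm wide, hung on the lever 14 mm from its axis, stands up to about 40 mm above it and drops over the lid's knob as the lever goes down.
- second_box_lever (a joint): The same lever on second_box, same values; starts locked at 2.18 and must stay there.
- second_box_lid (a joint): Lid of second_box, rad; starts shut at 0 and must stay so.
- spice_jar_1: Corked glass spice jar, 44 mm across, 92 mm high, between the two boxes. Loose; a bystander. Origin: centre of its underside.
- spice_jar_2: Another such jar, to the left of the boxes. Loose; a bystander. Origin: centre of its underside.
- spice_jar_3: Another such jar, to the right of the boxes. Loose; a bystander. Origin: centre of its underside.
- brass_tin_2: Round brass tin with a knobbed lid, 67 mm across, 71 mm high, far right. Loose; a bystander. Origin: centre of its underside.
- lemon: Lemon, 78x55x56 mm, at the left near the front edge. Loose; a bystander. Origin: centre of its underside.
- ramekin: White ribbed dish, 68 mm across, 45 mm high, far right. Loose; a bystander. Origin: centre of its underside.

How it is judged:
By the outcome, as a careful person would: the job done as asked, in the order asked, and still so for the second after the job is handed in, with the robot touching nothing.
It also fails if it takes over 43 s, if anything falls off the work surface, if the arm or the gripper's body presses on something with over 40 N, if the wrist force passes 120 N, or if a joint passes its speed limit or range.

## Working session

There is one attempt and no reset: what is moved stays moved. The work goes in short steps, Python scripts to look and compute and a shell command to move; the robot and the scene stay as the last step left them, time stands still between calls to the robot, and variables do not carry over. Pictures are saved under pics/ and viewed, at most 10 in all, crops included, and the job is handed in when it is done.

```bash
mkdir -p pics; python3 - <<'E'
from workcell import *
import cv2,numpy as np
s=read_state();print(s)
for n in("scene","top"):
    p,d=snapshot(n);cv2.imwrite(f"pics/{n}0.png",p);np.save(f"pics/{n}0.npy",d)
    print(n,calibration(n))
E
```

```text
{'time_s': 0.0, 'q': array([-1.39879962,  0.57654238,  0.02482887,  1.43791299, -0.01499664,
        1.12904029, -0.05646993]), 'dq': array([ 0.00024483,  0.00200804, -0.00070069, -0.00036549, -0.00010528,
        0.00077666, -0.00143175]), 'effort': array([ 2.72800717e-04, -7.65761733e+01,  2.25124776e+00, -2.85948622e+01,
        1.55085814e-02,  1.31481048e-02,  1.96089127e-05]), 'eef_pos': array([170.65474783, 652.58395425, 230.43368299]), 'tool_rot': array([-6.72346658e-05,  1.27511064e-01,  9.91836776e-01, -8.56698616e-04]), 'ft_force': array([-0.35734598, -0.54711705,  0.53169935]), 'torque': array([-0.05647984,  0.03548496, -0.00191063]), 'grip_force': 0.0, 'finger_gap': 85.7031128546008}
scene {'fx': 530.4119425619598, 'fy': 530.4119425619598, 'cx': 275.48315202705624, 'cy': 200.87483660888876, 'cam_to_world': array([[-5.28575408e-01, -5.67603730e-01,  6.31216321e-01,
        -6.02961810e+02],
       [-8.48860037e-01,  3.59273260e-01, -3.87761992e-01,
         6.67233451e+02],
       [-6.68399230e-03, -7.40775763e-01, -6.71719133e-01,
         1.32142633e+03],
       [ 0.00000000e+00,  0.00000000e+00,  0.00000000e+00,
         1.00000000e+00]])}
top {'fx': 490.7360943423834, 'fy': 490.7360943423834, 'cx': 280.70354186941006, 'cy': 215.10575152292884, 'cam_to_world': array([[ 3.18412802e-03, -9.92889522e-01,  1.18996885e-01,
         3.33892913e+02],
       [-9.99991689e-01, -3.46448029e-03, -2.14917077e-03,
        -3.16848062e+01],
       [ 2.54615150e-03, -1.18989052e-01, -9.92892302e-01,
         1.66217274e+03],
       [ 0.00000000e+00,  0.00000000e+00,  0.00000000e+00,
         1.00000000e+00]])}
```

View pics/scene0.png

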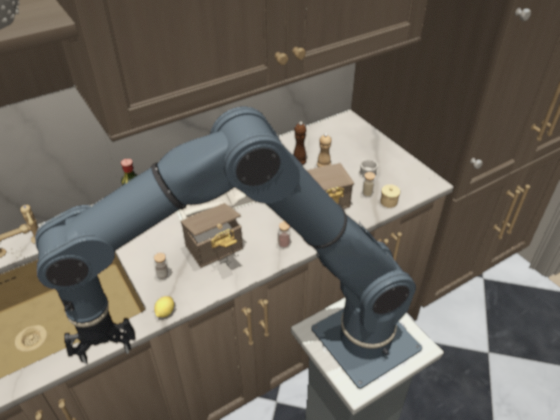

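View pics/top0.png

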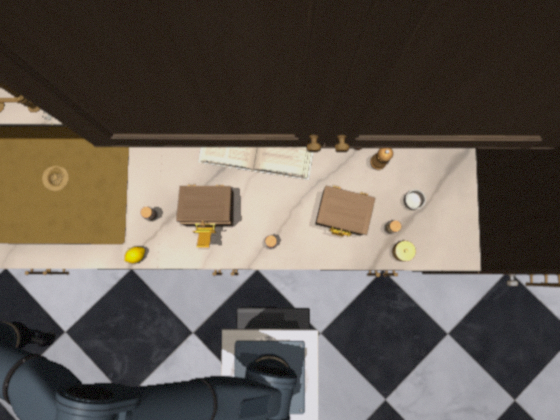

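The left box (+y) is the open one: scene image ~(213,235), top image ~(205,207) with its lever sticking out at (204,238). I'll enlarge crops of it.

```bash
cat > h.py <<'E'
from workcell import *
import cv2,numpy as np
def w(n,u,v,d,c=None):
    c=c or calibration(n)
    p=np.array([(u-c["cx"])/c["fx"]*d,(v-c["cy"])/c["fy"]*d,d,1])
    return (c["cam_to_world"]@p)[:3]
def px(n,P,c=None):
    c=c or calibration(n)
    q=np.linalg.inv(c["cam_to_world"])@np.append(P,1)
    return c["fx"]*q[0]/q[2]+c["cx"],c["fy"]*q[1]/q[2]+c["cy"]
E
python3 - <<'E'
from h import *
a=cv2.imread("pics/scene0.png")[190:280,165:265];b=cv2.imread("pics/top0.png")[170:260,155:255]
f=lambda i:cv2.resize(i,None,fx=4,fy=4,interpolation=cv2.INTER_CUBIC)
cv2.imwrite("pics/crop0.png",np.hstack([f(a),f(b)]))
# top-depth cloud in the region
d=np.load("pics/top0.npy")
for v in range(182,250,4):
    print(v,[tuple(int(round(x)) for x in w("top",u,v,d[v,u])) for u in (175,182,192,204,216,226,230)])
E
```

```text
182 [(646, 328, 2), (646, 304, 0), (647, 270, -2), (647, 229, -4), (647, 188, -2), (646, 152, 8), (648, 140, -7)]
186 [(632, 327, 3), (610, 279, 125), (610, 247, 125), (611, 209, 123), (611, 171, 122), (611, 139, 125), (612, 127, 120)]
190 [(619, 328, -3), (597, 278, 125), (597, 246, 129), (598, 209, 125), (598, 171, 123), (597, 138, 131), (597, 126, 129)]
194 [(606, 328, -6), (583, 276, 134), (583, 245, 134), (583, 207, 134), (584, 170, 130), (585, 139, 126), (585, 126, 126)]
198 [(591, 327, 0), (569, 274, 141), (570, 244, 138), (570, 206, 136), (571, 169, 134), (571, 137, 133), (334, -32, 1662)]
202 [(577, 327, -3), (556, 274, 143), (557, 244, 136), (556, 205, 143), (557, 168, 140), (559, 138, 130), (562, 128, 106)]
206 [(563, 326, -2), (543, 273, 147), (544, 242, 142), (544, 204, 145), (544, 167, 141), (544, 136, 144), (549, 127, 104)]
210 [(550, 326, -1), (530, 272, 150), (530, 240, 151), (530, 203, 155), (530, 166, 149), (530, 135, 151), (537, 128, 99)]
214 [(536, 326, -2), (517, 271, 150), (517, 240, 152), (517, 202, 157), (517, 165, 156), (518, 135, 147), (525, 128, 96)]
218 [
[... 233 characters left out ...]
 95)]
226 [(495, 324, -2), (494, 300, 2), (492, 261, 30), (480, 201, 158), (492, 180, 35), (492, 147, 32), (492, 134, 33)]
230 [(482, 326, -12), (481, 301, -4), (481, 266, 0), (472, 209, 104), (482, 185, -4), (482, 151, -6), (482, 137, -6)]
234 [(468, 324, -5), (467, 300, 0), (467, 264, 9), (458, 207, 114), (468, 185, -9), (467, 150, 5), (468, 137, -6)]
238 [(454, 323, -3), (454, 299, 2), (454, 266, -3), (446, 207, 116), (454, 184, 0), (455, 151, -6), (454, 136, 3)]
242 [(440, 322, 4), (441, 300, -8), (440, 265, -1), (432, 204, 133), (441, 184, 0), (440, 149, 7), (441, 136, -2)]
246 [(427, 322, 1), (427, 298, 2), (427, 264, 1), (419, 203, 135), (427, 184, -2), (427, 150, -2), (427, 136, -1)]
```

View pics/crop0.png

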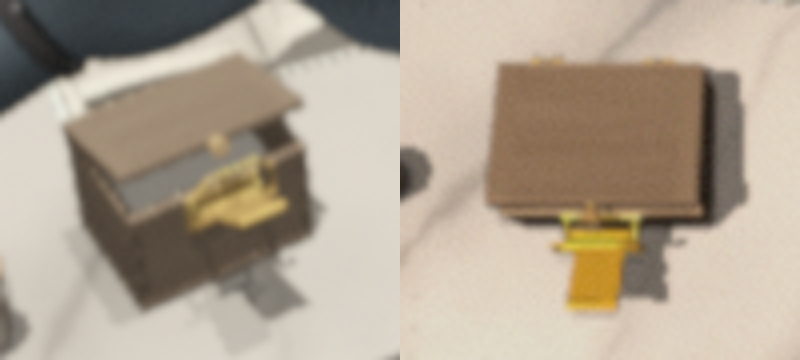

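The crops show the lid ajar with its front mid-edge at top px (204,222.5) and the lever end at (203,246). In world terms the lid front is about (489, 203, 160) and the lever end about (418, 206, 138). That puts the box origin near (546, 204) with a yaw of about −0.035. This agrees with the given sizes, with the lid at about 0.3 rad. Next I close the fingers and move over the lid.

```bash
python3 -m inch '[[0,0,0,-4.9,255],[0,0,0,-4.9,255],[0,0,0,-4.9,255],[-10,-13,0,0,255],[-21.5,-28,0,0,255],[-21.5,-28,0,0,255],[-21.5,-28,0,0,255],[-21.5,-28,0,0,255],[-21.5,-28,0,0,255],[-21.5,-28,0,0,255],[-21.5,-28,0,0,255],[-21.5,-28,0,0,255],[-21.5,-28,0,0,255],[-21.5,-28,0,0,255],[-21.5,-28,0,0,255],[-21.5,-28,0,0,255],[-10,-13,0,0,255],[0,0,0,0,255],[0,0,0,0,255]]'
python3 - <<'E'
from h import *
s=read_state();print(s["eef_pos"],s["tool_rot"],s["ft_force"])
c=calibration("wrist");p,d=snapshot("wrist");np.save("pics/w1.npy",d);cv2.imwrite("pics/w1.png",p)
print(c); print([px("wrist",P,c) for P in ((489,203,160),(418,206,138),(610,203,123))])
E
```

```text
time_s: 1.68
eef_pos: [449.4, 290.4, 231.1]
tool_rot: [-0.0, 0.001, 1.0, -0.0]
ft_force: [0.4, -0.4, 0.2]
finger_gap: -0.2
grip_force: 0.0
[449.42476948 290.36495184 231.05543385] [-2.22546282e-04  8.14423169e-04  9.99999630e-01 -1.66478715e-04] [ 0.37019817 -0.36260978  0.15776526]
{'fx': 345.4810085603346, 'fy': 345.4810085603346, 'cx': 278.9938916148691, 'cy': 212.31963784036725, 'cam_to_world': array([[ 2.29989188e-03,  9.48478314e-01,  3.16833707e-01,
         3.68845453e+02],
       [ 9.99996850e-01, -1.86296777e-03, -1.68195523e-03,
         2.91193426e+02],
       [-1.00504708e-03,  3.16836577e-01, -9.48479611e-01,
         3.72003665e+02],
       [ 0.00000000e+00,  0.00000000e+00,  0.00000000e+00,
         1.00000000e+00]])}
[(np.float64(152.37390150342668), np.float64(280.11369790071774)), (np.float64(155.6592292162511), np.float64(172.54755484749398)), (np.float64(182.453527269842), np.float64(378.02978631337294))]
```

View pics/w1.png

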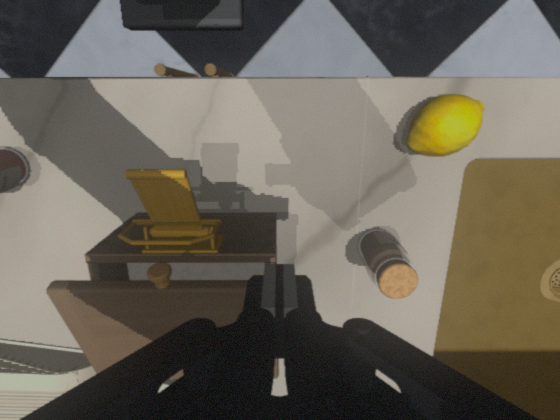

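The wrist picture shows the lever end at (157,172), where I predicted (156,172.5), and the lid front edge at about row 284 with its knob at (159,272). The pose is confirmed, so I move over the lid 20 mm behind its front edge and come down.

```bash
python3 - <<'E'
from h import *
d=np.load("pics/w1.npy");c=calibration("wrist")
for u,v in((157,173),(159,270),(100,295),(200,295),(170,200)):print(u,v,w("wrist",u,v,d[v,u],c).round())
E
python3 -m inch '[[-10,-14,0,0,255],[-20,-30,0,0,255],[-19,-30,0,0,255],[-10,-14,0,0,255],[0,0,15,0,255],[0,0,20,0,255],[0,0,15,0,255],[0,0,0,0,255],[0,0,0,0,255]]'
```

```text
157 173 [416. 211. 145.]
159 270 [481. 209. 158.]
100 295 [502. 165. 157.]
200 295 [502. 236. 157.]
170 200 [440. 211. 127.]
time_s: 2.48
eef_pos: [507.1, 204.6, 180.9]
tool_rot: [-0.001, -0.002, 1.0, -0.0]
ft_force: [-0.2, 0.9, -0.0]
finger_gap: 0.3
grip_force: 0.0
```

```bash
python3 -m inch '[[0,0,10,0,255],[0,0,8,0,255],[0,0,5,0,255],[0,0,5,0,255],[0,0,5,0,255],[0,0,5,0,255],[0,0,5,0,255],[0,0,5,0,255],[0,0,4,0,255],[0,0,0,0,255],[0,0,0,0,255]]'
python3 -m inch '[[0,0,2,0,255],[0,0,2,0,255],[0,0,2,0,255],[0,0,0,0,255]]'
```

```text
time_s: 3.4
eef_pos: [508.1, 203.2, 129.0]
tool_rot: [-0.0, -0.0, 1.0, -0.0]
ft_force: [-0.1, -0.7, 0.5]
finger_gap: 0.2
grip_force: 0.0
time_s: 3.73
eef_pos: [508.1, 203.3, 123.4]
tool_rot: [0.0, -0.0, 1.0, 0.0]
ft_force: [-0.5, 0.7, 0.6]
finger_gap: 0.2
grip_force: 0.5
```

```bash
python3 -m inch '[[0,0,1.5,0,255],[0,0,1.5,0,255],[0,0,0,0,255],[0,0,0,0,255]]'
python3 -m inch '[[0,0,1.5,0,255],[0,0,0,0,255],[0,0,0,0,255]]'
python3 - <<'E'
from h import *
p,d=snapshot("wrist");cv2.imwrite("pics/w2.png",p)
E
```

```text
time_s: 4.07
eef_pos: [508.2, 203.4, 122.8]
tool_rot: [0.001, -0.0, 1.0, 0.0]
ft_force: [-9.9, -4.0, 31.3]
finger_gap: -0.4
grip_force: 16.4
time_s: 4.32
eef_pos: [508.2, 203.4, 122.5]
tool_rot: [0.001, -0.0, 1.0, 0.001]
ft_force: [-13.9, -4.8, 49.1]
finger_gap: -0.2
grip_force: 24.0
```

View pics/w2.png

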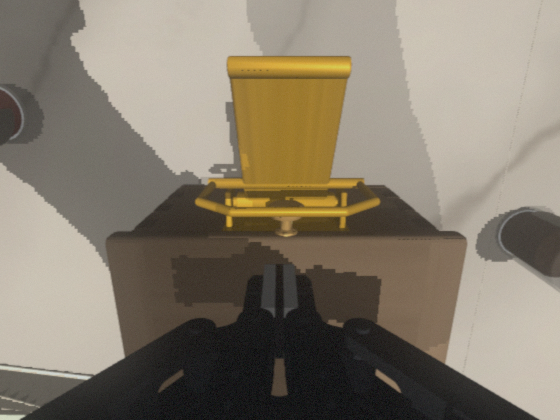

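The lid is shut, with contact at z = 123 mm as expected and 49 N on it. The lever still stands open, its end at px (290,67). I go up, out over the paddle, then down.

```bash
python3 -m inch '[[0,0,-8,0,255],[0,0,-20,0,255],[0,0,-25,0,255],[0,0,-10,0,255],[10,1,0,0,255],[22,1,0,0,255],[24,1,0,0,255],[22,0,0,0,255],[10,0,0,0,255],[0,0,12,0,255],[0,0,12,0,255],[0,0,0,0,255],[0,0,0,0,255]]'
python3 - <<'E'
from h import *
c=calibration("wrist");p,d=snapshot("wrist");cv2.imwrite("pics/w3.png",p)
print(read_state()["eef_pos"])
E
```

```text
time_s: 5.45
eef_pos: [419.6, 205.9, 157.1]
tool_rot: [-0.001, -0.0, 1.0, -0.001]
ft_force: [-0.2, -0.8, 0.5]
finger_gap: -0.1
grip_force: 0.0
[420.07276079 206.09617165 157.58120626]
```

View pics/w3.png

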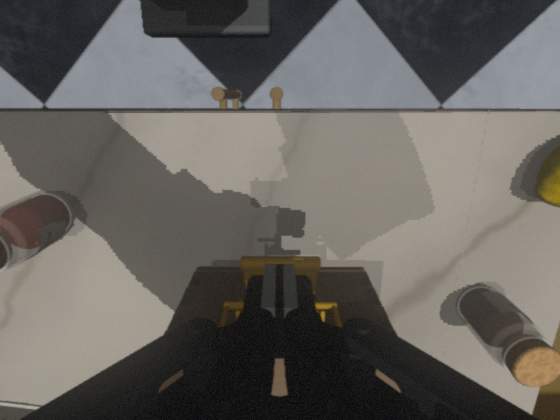

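The fingertips at (280,265) are centred over the paddle, which spans columns 241–321. Pushing down.

```bash
python3 -m inch '[[-4,0,5,0,255],[0,0,5,0,255],[0,0,5,0,255],[0,0,5,0,255],[0,0,5,0,255],[0,0,0,0,255]]'
python3 -m inch '[[0,0,6,0,255],[0,0,6,0,255],[0,0,6,0,255],[0,0,6,0,255],[0,0,0,0,255]]'
```

```text
time_s: 6.0
eef_pos: [424.6, 206.4, 132.2]
tool_rot: [0.0, -0.0, 1.0, 0.0]
ft_force: [2.7, 0.0, 2.5]
finger_gap: -0.1
grip_force: 2.0
time_s: 6.42
eef_pos: [423.7, 206.1, 107.8]
tool_rot: [-0.001, -0.0, 1.0, -0.0]
ft_force: [-1.0, 0.0, 2.3]
finger_gap: -0.1
grip_force: 0.8
```

```bash
python3 -m inch '[[0,0,6,0,255],[0,0,6,0,255],[0,0,6,0,255],[0,0,6,0,255],[0,0,5,0,255],[0,0,0,0,255],[0,0,0,0,255]]'
python3 -m inch '[[0,0,-12,0,255],[0,0,-25,0,255],[0,0,-35,0,255],[0,0,-35,0,255],[0,0,-25,0,255],[15,0,0,0,255],[15,0,0,0,255],[0,0,0,0,255],[0,0,0,0,255]]'
python3 - <<'E'
from h import *
p,d=snapshot("wrist");q,_=snapshot("scene")
q=cv2.resize(q[190:290,165:265],(420,420),interpolation=cv2.INTER_CUBIC)
cv2.imwrite("pics/w4.png",cv2.resize(np.hstack([p,q]),(790,338)))
E
```

```text
time_s: 7.0
eef_pos: [423.9, 206.0, 79.4]
tool_rot: [-0.0, -0.0, 1.0, -0.0]
ft_force: [0.6, 0.4, 0.3]
finger_gap: 0.1
grip_force: 0.0
time_s: 7.75
eef_pos: [393.8, 206.3, 212.3]
tool_rot: [0.0, -0.001, 1.0, 0.0]
ft_force: [0.2, 0.4, -0.2]
finger_gap: -0.1
grip_force: 0.0
```

View pics/w4.png

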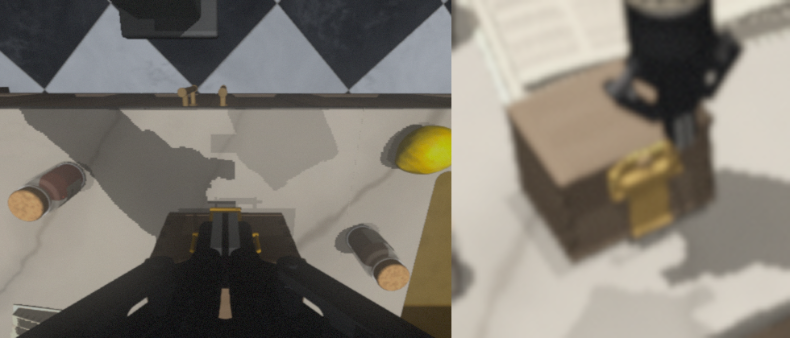

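The scene crop shows the lid shut, the loop over the knob at (645,160) and the lever hanging down the front with its end near (650,235). I back off and check the angle from a clear view.

```bash
python3 -m inch '[[0,10,-10,0,255],[0,25,-20,0,255],[0,30,-20,0,255],[0,30,0,0,255],[0,20,0,0,255],[0,0,0,0,255],[0,0,0,0,255]]'
python3 - <<'E'
from h import *
p,d=snapshot("top");q,e=snapshot("scene")
f=lambda i:cv2.resize(i,(390,390),interpolation=cv2.INTER_CUBIC)
P=lambda n,a:np.round(px(n,a),1)
print("locked end",P("scene",(474,206,27)),P("top",(474,206,27)),"half",P("scene",(440,206,45)))
cv2.imwrite("pics/f.png",np.hstack([f(q[190:290,165:265]),f(p[170:270,155:255])]))
E
```

```text
time_s: 8.43
eef_pos: [394.2, 322.0, 261.1]
tool_rot: [-0.0, -0.001, 1.0, -0.0]
ft_force: [-0.3, -0.3, 0.3]
finger_gap: 0.4
grip_force: 0.0
locked end [223.6 256.7] [208.5 231.5] half [228.1 259.7]
```

View pics/f.png

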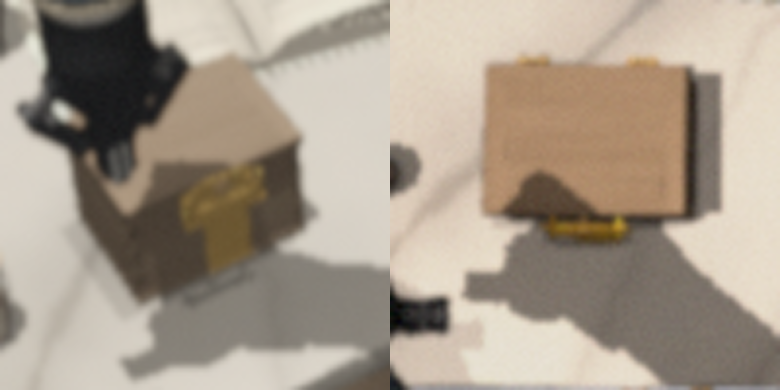

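The lever end is at crop (228,262), which is scene px (223.5,257). The fully locked prediction was (223.6,256.7). From above the lever no longer sticks out, and the box is in its place.

```bash
python3 -c "
from workcell import *
print(finish_job())"
```

```text
the job is handed in; nothing more can be done
None
```

The left-hand oak box's lid is pressed fully shut and its catch lever is snapped down and locked; the box stayed in place, I touched only that lid and lever, and the job was handed in at about 8.5 s.

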